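Hang the tool rack on both sprung hooks

ROBOT

A 6-joint arm with a two-finger parallel gripper is mounted at the origin on a cart in front of the work surface, level with it; the furniture and walls round the work are solid. World frame = base frame: x ahead of the robot, y to its left, z up, the work surface at z = 0. Lengths are in mm, angles in rad, forces in N, time in s.
With the tool pointing down it reaches from about 300 to 875 mm from the base axis. Payload 6.4 kg.
Tool frame: the origin (TCP) lies midway between the tips of the shut fingers; the grasp point (between the pads) lies 19 mm behind it; z points along the fingers, y is the direction in which the jaws open and shut (so a half turn about z gives the same grasp; the last joint's range is limited). The gripper opens to 85 mm and grips with 20 to 120 N. Pads are 22 mm wide; open, the fingers measure 114 mm over their backs; the gripper's body (76 mm by 85 mm) begins 54 mm behind the grasp point. The pads swing forward as they close: fully open they stand 13 mm farther back than shut.
Start: joints at [1.109, 0.181, 1.607, -0, 1.354, -0.206], TCP at [145.474, 556.308, 231.288] pointing down, gripper open.
Joint ranges: [-2.99, 2.99], [-0.89, 2.07], [0.3, 2.58], [-1.14, 4.28], [0, 2.63], [-3.12, 3.12]. Speed limits (rad/s): [2.57, 2.57, 3.01, 3.14, 3.14, 3.14].

INTERFACE

Orientations are given as a unit quaternion [x, y, z, w].
In Python, from bench import env gives the robot as it stands.
- The arm moves only by the tool servo_tool, never from a script. Its argument "series" is a list of rows, each an object of numbers: "tx", "ty", "tz": the shift along the tool's x, y, z in m; "twist": the turn about the tool's z in degrees. A call has 1 to 5 rows; each row is the pose to reach, as a shift and turn from the pose commanded when the call began, along the tool's axes at that moment; what a row does not reach only later rows make up. A row lasts 1/12 s, in which the tool goes at most 41.7 mm and 7.16 degrees, less where a joint would pass 70% of its speed; a pose out of reach is approached as far as the arm can. A call with a gripper value outside its range is refused whole. "gripper" is the opening, from 0 (shut) to 1 (fully open), set as the call begins (left out, the last holds). The fingers move at their own pace and stop on an object; "newtons" is the grip in N (left out, the last holds). Time passes only in rows, so rows that repeat a pose let the fingers close. It gives the time, the measured TCP pose, the force and the opening at its end, in the units of the state.
- env.get_state(): the state, without advancing time (a new reading comes with each control period).
- env.snapshot(name): name is "scene" or "top" or "wrist"; returns (picture, depth): 384x512x3 uint8, red, green, blue; 384x512 float32, mm along the optical axis (not along the pixel's ray), 0 where there is no reading.
- env.get_calibration(name): a dict with "camera_matrix" (3x3 intrinsics, pixels), "extrinsics" (4x4, takes a point from camera to world coordinates). Camera axes: x right, y up, looking along -z (the intrinsics and any distortion apply to the point x, -y, -z); pixel columns grow to the right and rows downward; lengths in mm; the calibration is good to about 2 mm. A picture is of the moment at which its call begins: read the wrist's pose just before it. get_calibration takes no time and is no camera call; for the wrist camera it gives the pose at the moment of the call.
- env.hand_in(): hands the job in, once; it reports no verdict.
The state is a dict: "t": time; "qpos": joint angles; "dq": joint speeds; "tau": joint torques, N m; "position": TCP position; "orientation": TCP orientation; "force": force on the tool from outside, world axes, zero at the start; "torque": the same for the moment, N m; "grip_width": opening from 0.0 (shut) to 1.0 (fully open).
Only numpy, scipy, OpenCV 4.12 (cv2) and the standard library are available. Lean on these libraries where they do the work, as an engineer would, in place of code of your own. Each camera call takes 0.05 s, during which the arm holds its last target. There are 200 camera calls.

TASK

Pick up the empty tool rack by its grip plate and hang it by its cross rod on the two hooks of the bench stand. The two hooks are not set at quite the same height, so feel for them: still holding the rack, press it gently down until both hooks clearly carry load and keep it so for a moment, and only then let go, leaving it hanging on both hooks. Never press with more than about 15 N, and do not disturb the flux bottle, the tape roll or the solder spool.

Things in the scene. Friction and masses are not known exactly. Their poses are not given: they have to be found in the camera images.
- tool_rack: Empty grey metal tool rack, 266 mm long (y), 60 mm deep (x), 127 mm high (z), 0.38 to 0.59 kg, symmetric front/back and left/right, standing upright on the bench. Origin: centre of its underside. Two side cheeks stand at y = +-75 mm (outer faces 77 mm); a steel rod passes through them and a black grip plate stands in the middle.
- rack_grip (a point): Centre of the rack's black upright grip plate, 107 mm above the rack's underside, 32 mm above the rod's axis. Pinch it here from above, across its thickness of 14 mm (rack x); it is 64 mm long (y), its top is 20 mm above this point, a 22 mm thick block begins 25 mm below it. Axes as the rack's.
- rack_rod (a point): Middle of the rack's cross rod, on its axis, 75 mm above the rack's underside. The rod is 10 mm thick, runs along y and sticks out past the cheeks to black end caps (18 mm across, beginning at y = +-128 mm). Its bare ends between cheek and cap go into the hooks. Axes as the rack's.
- stand: Steel bench stand, fixed to the bench; foot 250 mm long (y), 10 mm high. Origin on the bench under the middle between its two hooks; x points from the hooks to the posts behind them, y from the right hook to the left, z up. Each hook is sprung: it yields downward 1 mm per 6 N, at most 10 mm. Press on the stand with no more than 15 N downward in all.
- hook_line (a point): Fixed point of the stand midway between the hooks, 140 mm above the bench: the nominal height of a seated rod's axis. Each hook is really 0 to 12 mm higher or lower than this, left and right differently, not reported. The hooks are upward open Vs of 7 mm wire, lowest at x = 0, capturing 13 mm to each side; the free tips (-x) end 17 mm above a seated rod's axis.
- post_left: Left upright of the stand with its clamped collar and hook; 14 mm thick, 184 mm high, at x = +45, y = +105 mm of the stand; its hook lies at x = 0, y = +105 mm. Origin on the bench under the post, whatever the hook's height.
- post_right: Right upright of the stand with its clamped collar and hook; 14 mm thick, 184 mm high, at x = +45, y = -105 mm of the stand; its hook lies at x = 0, y = -105 mm. Origin on the bench under the post, whatever the hook's height.
- flux_bottle: Bystander: pale bottle with red spout, 51 mm across, 140 mm high, origin at the centre of its underside.
- tape_roll: Bystander: roll of black tape lying flat, 62 mm across, 19 mm high, origin at the centre of its underside.
- solder_spool: Bystander: spool of solder wire with blue flanges, 55 mm across, 47 mm high, origin at the centre of its underside.

How it is judged (in metres and radians):
On the way, in this order (a step that is already met when the one before it is completed fails the run):
1. the rack is held in the fingers, lifted clear of the bench (underside more than 25 mm up) (height (world z) of tool_rack above 0.025 m and contact force between the fingers and tool_rack above 1 N and contact force between tool_rack and stand below 0.1 N), for 0.2 s.
2. both hooks carry the rack (more than 1.5 N each, its underside over 40 mm up) while the fingers still hold it, for 0.4 s (contact force between tool_rack and post_left above 1.5 N and contact force between tool_rack and post_right above 1.5 N and contact force between the fingers and tool_rack above 1 N and height (world z) of tool_rack above 0.04 m), for 0.4 s.
At the end, for the whole second after the job is handed in: The rack hangs freely and at rest by its cross rod in both hooks: each hook bears more than 0.7 N, the middle of the rod is within 10 mm of the hook line front to back and 110 to 160 mm above the bench, rod along the line of the hooks within 0.18 rad, rack upright within 0.25 rad, let go (contact force between tool_rack and post_left above 0.7 N and contact force between tool_rack and post_right above 0.7 N and x of rack_rod in the frame of stand between -0.01 and 0.01 m and z of rack_rod in the frame of stand between 0.11 and 0.16 m and angle between the y axis of tool_rack and the y axis of stand, either way round below 0.18 rad and angle between tool_rack's own z axis and vertical below 0.25 rad and linear speed of tool_rack below 0.03 m/s and contact force between the fingers and tool_rack below 0.1 N); the robot touches nothing.
It fails at once if the stand with its hooks is loaded by the rack with contact forces of more than 25 N in all (about 17 N straight down on both V hooks) (contact force between tool_rack and stand above 25 N).
It fails at once if the flux bottle, tape roll or solder spool is moved more than 30 mm or the bottle tipped (distance of any of flux_bottle, tape_roll, solder_spool from where it was at the start of the episode above 0.03 m or angle between flux_bottle's own z axis and vertical above 0.4 rad).
It also fails if it takes over 64 s, if anything falls off the work surface, if the arm or the gripper's body presses on something with over 40 N, if the wrist force passes 120 N, or if a joint passes its speed limit or range.

## Working session

There is one attempt and no reset: what is moved stays moved. The work goes in short steps, Python scripts to look and compute and a tool call to move; the robot and the scene stay as the last step left them, time stands still between calls to the robot, and variables do not carry over. Pictures are saved under pics/ and viewed, about 8 in all and at most 12, crops included, and the job is handed in when it is done.

Besides the shell and the picture viewer there is one more tool, called after "Request:" by a JSON object that holds its "op" and its "data". servo_tool: Moves the arm, as the interface text tells. Its arguments: {"type":"object","properties":{"series":{"type":"array","items":{"type":"object","properties":{"tx":{"type":"number"},"ty":{"type":"number"},"tz":{"type":"number"},"twist":{"type":"number"}}}},"gripper":{"type":"number"},"newtons":{"type":"number"}},"required":["series"]}

```bash
mkdir -p pics; python3 - <<'E'
from bench import env
import cv2, numpy as np
s=env.get_state(); print(s)
for n in ["scene","top"]:
    p,d=env.snapshot(n); c=env.get_calibration(n)
    np.savez(f"pics/{n}.npz",p=p,d=d,K=c["camera_matrix"],E=c["extrinsics"]); print(n,c)
    cv2.imwrite(f"pics/{n}0.png",p[...,::-1])
a=cv2.imread("pics/scene0.png");b=cv2.imread("pics/top0.png")
E
```

```text
{'t': 0.0, 'qpos': array([ 1.10871494e+00,  1.81551744e-01,  1.60800940e+00,  8.67326102e-06,
        1.35380179e+00, -2.06276020e-01]), 'dq': array([-5.15118223e-04,  2.39352394e-05, -1.05869400e-03, -4.03013690e-04,
        2.20245489e-03, -7.74791020e-04]), 'tau': array([-8.44942565e-05, -4.44870651e+01, -3.51335049e+01, -3.03060915e-04,
        9.25391971e-03,  1.55042204e-05]), 'position': array([145.20382238, 555.79121767, 230.37746733]), 'orientation': array([ 1.27555122e-01,  9.91831088e-01, -8.34785425e-04, -2.94320011e-04]), 'force': array([0.20084374, 0.43037168, 0.02256863]), 'torque': array([-0.01854336,  0.05575693, -0.01005115]), 'grip_width': 0.9989541468775377}
scene {'camera_matrix': array([[470.57924496,   0.        , 262.08545009],
       [  0.        , 470.57924496, 194.88753657],
       [  0.        ,   0.        ,   1.        ]]), 'extrinsics': array([[ 8.71844753e-01,  3.37015216e-01, -3.55397625e-01,
         5.72789748e+01],
       [-4.89777087e-01,  6.03259346e-01, -6.29441472e-01,
        -1.00253168e+03],
       [ 2.26558563e-03,  7.22840857e-01,  6.91010826e-01,
         1.07592917e+03],
       [ 0.00000000e+00,  0.00000000e+00,  0.00000000e+00,
         1.00000000e+00]])}
top {'camera_matrix': array([[376.28365698,   0.        , 254.23511929],
       [  0.        , 376.28365698, 191.79580781],
       [  0.        ,   0.        ,   1.        ]]), 'extrinsics': array([[-4.87104776e-03,  9.83920283e-01, -1.78541730e-01,
         3.31698705e+02],
       [-9.99984938e-01, -5.24435952e-03, -1.61899023e-03,
        -1.53718054e+02],
       [-2.52929435e-03,  1.78531155e-01,  9.83931009e-01,
         1.18807116e+03],
       [ 0.00000000e+00,  0.00000000e+00,  0.00000000e+00,
         1.00000000e+00]])}
```

View pics/scene0.png

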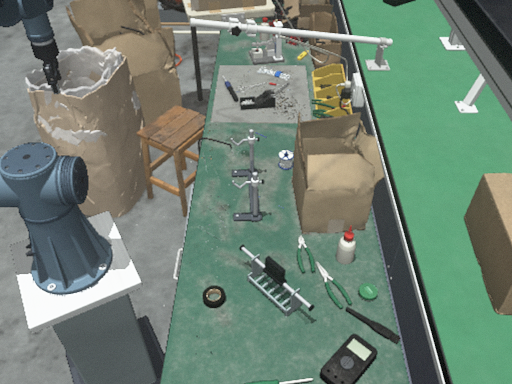

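View pics/top0.png

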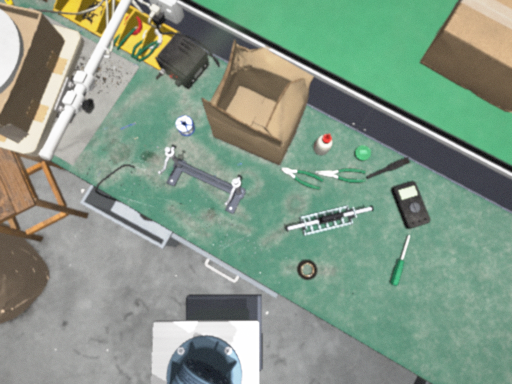

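The scene view shows the rack near (272,280), the stand near (250,180), tape (214,296), bottle (347,247) and spool (286,158). In the top view the rack's rod runs from (290,228) to (370,210), and the posts are near (170,150) and (238,182). I'll enlarge the top view and use depth.

```bash
cat > h.py <<'E'
import numpy as np
def load(n):
    z=np.load(f"pics/{n}.npz"); return z["p"],z["d"],z["K"],z["E"]
def cloud(d,K,E):
    v,u=np.mgrid[:d.shape[0],:d.shape[1]]
    P=np.stack([(u-K[0,2])/K[0,0]*d,-(v-K[1,2])/K[1,1]*d,-d],-1)
    return P@E[:3,:3].T+E[:3,3]
def proj(P,K,E):
    q=(np.asarray(P)-E[:3,3])@E[:3,:3]
    return np.stack([K[0,0]*q[...,0]/-q[...,2]+K[0,2],K[1,1]*q[...,1]/q[...,2]+K[1,2]],-1)
E
python3 - <<'E'
from h import *
import cv2
for n in ["top","scene"]:
    p,d,K,E=load(n); W=cloud(d,K,E)
    v,u=np.mgrid[:384,:512]
    regs={"top":{"rack":(280,380,195,245),"stand":(150,250,140,215),"bottle":(312,335,130,157),"spool":(172,198,112,138),"tape":(295,320,258,282)},
          "scene":{"rack":(235,318,240,320),"stand":(228,265,125,225)}}[n]
    for k,(a,b,c,e) in regs.items():
        m=(u>=a)&(u<b)&(v>=c)&(v<e)&(d>0)&(W[...,2]>12)
        P=W[m]
        print(n,k,len(P),P.min(0).round(),P.max(0).round(),np.median(P,0).round())
        for lo in ([12,40,60,90,100,120,130,160,175] if k in("rack","stand") else []):
            Q=P[(P[:,2]>=lo)&(P[:,2]<lo+15)]
            if len(Q)>3: print("  z",lo,len(Q),Q.mean(0).round(),Q.min(0).round(),Q.max(0).round())
p,d,K,E=load("top")
a=cv2.resize(p[130:220,145:255,::-1],None,fx=5,fy=5,interpolation=cv2.INTER_CUBIC)
cv2.imwrite("pics/stand_top.png",a)
E
```

```text
top rack 831 [ 410. -504.   12.] [ 499. -245.  133.] [ 451. -372.   77.]
  z 12 270 [ 454. -376.   23.] [ 410. -451.   12.] [ 497. -293.   27.]
  z 40 14 [ 455. -383.   47.] [ 423. -450.   40.] [ 484. -296.   54.]
  z 60 25 [ 459. -390.   69.] [ 422. -498.   61.] [ 489. -281.   75.]
  z 90 10 [ 445. -347.   96.] [ 435. -392.   91.] [ 451. -297.  100.]
  z 100 8 [ 447. -362.  110.] [ 441. -398.  108.] [ 452. -343.  113.]
  z 120 109 [ 453. -373.  128.] [ 442. -403.  120.] [ 465. -343.  133.]
  z 130 16 [ 454. -378.  131.] [ 445. -402.  130.] [ 464. -343.  133.]
top stand 977 [ 485. -138.   12.] [716. 123. 189.] [603. -35.  65.]
  z 12 291 [591.  -2.  15.] [ 487. -135.   12.] [716. 123.  26.]
  z 40 35 [660. -78.  47.] [ 539. -136.   40.] [708.  92.  55.]
  z 60 222 [600. -10.  65.] [ 539. -136.   60.] [700.  94.  75.]
  z 90 29 [653. -62.  98.] [ 539. -137.   90.] [691.  89. 105.]
  z 100 26 [642. -48. 107.] [ 539. -137.  102.] [687.  90. 115.]
  z 120 20 [630.  -2. 128.] [ 506. -137.  120.] [681. 108. 135.]
  z 130 50 [575.  12. 139.] [ 496. -138.  130.] [677. 114. 145.]
  z 160 38 [
[... 852 characters left out ...]
.  131.] [ 440. -398.  130.] [ 453. -350.  131.]
scene stand 663 [ 480. -124.   12.] [657. 263. 185.] [555. -75. 124.]
  z 12 123 [561.  -8.  15.] [ 480. -124.   12.] [645. 263.  27.]
  z 40 16 [552. -81.  48.] [ 537. -108.   42.] [625.  88.  55.]
  z 60 65 [601.  23.  66.] [ 536. -108.   60.] [636.  94.  75.]
  z 90 29 [585. -11.  98.] [ 537. -106.   90.] [640.  92. 105.]
  z 100 30 [583. -14. 107.] [ 537. -108.  101.] [640.  92. 114.]
  z 120 46 [575.   2. 129.] [ 498. -108.  120.] [637. 113. 135.]
  z 130 78 [560.  -4. 138.] [ 491. -111.  130.] [643. 116. 145.]
  z 160 47 [574. -35. 166.] [ 532. -113.  160.] [641.  93. 175.]
  z 175 37 [584. -14. 181.] [ 536. -105.  175.] [639.  96. 185.]
```

View pics/stand_top.png

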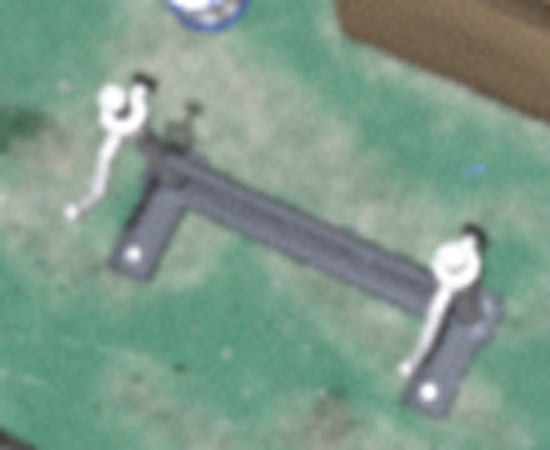

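The crop shows the hooks' free tips at (70,212) and (405,368), the wires running to collars at (120,105) and (458,260), and the crossbar between them. Now a finer fit from both cameras.

```bash
python3 - <<'E'
from h import *
for n in ["top","scene"]:
    p,d,K,E=load(n); W=cloud(d,K,E).reshape(-1,3); W=W[d.ravel()>0]
    R=W[(abs(W[:,0]-453)<70)&(abs(W[:,1]+375)<140)]
    c=R[(R[:,2]>118)&(R[:,2]<134)]
    rod=R[(R[:,2]>66)&(R[:,2]<92)]; q=rod[:,:2]-[452,-374]; rod=rod[np.hypot(*q.T)>85]
    A=rod[rod[:,1]<-375]; B=rod[rod[:,1]>-375]
    dv=B.mean(0)-A.mean(0); ctr=c[:,:2]
    e=np.array([dv[0],dv[1]])/np.hypot(*dv[:2]); nn=np.array([e[1],-e[0]])
    s=(ctr@e); t=ctr@nn; sm=(s.min()+s.max())/2; tm=(t.min()+t.max())/2
    sr=rod[:,:2]@e; tr=rod[:,:2]@nn
    print(n,"rack yaw(x axis)",np.degrees(np.arctan2(-e[0],e[1])).round(1),"plate ctr",(sm*e+tm*nn).round(1),"ext",np.ptp(s).round(),np.ptp(t).round(),"rod mid", ((sr.min()+sr.max())/2*e+np.median(tr)*nn).round(1),"len",np.ptp(sr).round(),"t",np.ptp(tr).round(), len(rod),"ztop",c[:,2].max().round())
    S=W[(W[:,0]>475)&(W[:,0]<660)&(W[:,1]>-150)&(W[:,1]<135)]
    T=S[S[:,2]>172]
    for nm,Q in (("L",T[T[:,1]>0]),("R",T[T[:,1]<0])): print(nm,"post",len(Q),((Q.min(0)+Q.max(0))/2).round(1),Q.mean(0).round(1),np.ptp(Q,0).round())
    ys=np.array([.44,.9]);xs=np.array([.9,-.44])
    L=np.array([637,92]);Rr=np.array([541,-103])
    for nm,pc in (("L",L),("R",Rr)):
        r=S[:,:2]-pc; x=r@xs; y=r@ys
        m=(abs(y)<22)&(x<-12)&(x>-75)&(S[:,2]>100)
        o=np.c_[x+45,y,S[:,2]][m]; o=o[np.argsort(o[:,0])]
        print(nm,"hook stand-xyz",o.round().astype(int)[::max(1,len(o)//14)].tolist())
E
```

```text
top rack yaw(x axis) 13.3 plate ctr [ 453.5 -373.3] ext 61.0 14.0 rod mid [ 453.4 -374.1] len 266.0 t 16.0 120 ztop 133.0
L post 26 [635.2  88.1 182.3] [634.4  87.3 183.1] [13. 13. 12.]
R post 23 [ 599.2 -123.2  227.6] [ 549.  -103.8  188. ] [121.  53. 110.]
L hook stand-xyz [[-22, -4, 151], [-19, -4, 155], [-16, -7, 146], [-12, -6, 142], [-9, -4, 138], [-5, -6, 130], [-2, -3, 137], [1, -5, 128], [4, -3, 136], [7, -2, 137], [10, -4, 140], [14, -6, 142], [17, -3, 151], [20, -1, 148], [23, -3, 152], [26, -1, 150], [29, -3, 152], [32, -8, 151]]
R hook stand-xyz [[-19, 2, 158], [-16, 3, 158], [-12, 2, 154], [-7, 2, 147], [-5, 3, 145], [0, 3, 139], [4, 2, 137], [6, 3, 138], [10, 1, 141], [13, 6, 145], [15, 1, 147], [18, 5, 153], [21, 0, 149], [25, 5, 152], [27, 0, 155], [31, 4, 157]]
scene rack yaw(x axis) 13.3 plate ctr [ 450.9 -372.7] ext 65.0 15.0 rod mid [ 449.8 -372.9] len 267.0 t 21.0 152 ztop 131.0
L post 20 [633.5  89.4 178.9] [633.2  88.3 179.7] [12. 13. 13.]
R post 28 [ 596.5 -119.4  228.1] [ 546.4 -102.7  183. ] [122.  53. 111.]
L hook stand-xyz [[-24, -4, 147], [-21, -10, 147], [-20, -2, 153], [-17, -4, 146], [-11, -9, 137], [-8, -2, 128], [-5, -3, 129], [-2, -5, 130], [2, -4, 134], [5, -3, 136], [9, -7, 144], [12, -6, 146], [15, -2, 148], [19, -4, 153], [22, 0, 150], [25, 3, 147], [29, 0, 150], [32, -6, 150], [32, 3, 155]]
R hook stand-xyz [[-22, 3, 157], [-19, 3, 157], [-16, 4, 148], [-14, -1, 148], [-11, 2, 145], [-8, 2, 141], [-5, 5, 138], [-2, 6, 137], [1, 2, 136], [4, 6, 137], [7, 5, 141], [10, 4, 146], [13, 8, 143], [16, 5, 149], [19, 5, 153], [25, 1, 152], [28, 3, 154]]
```

Request:
{"op": "servo_tool", "data": {"series": [{"tz": -0.03,"twist": 7},{"tx": -0.06,"ty": -0.03,"tz": -0.04,"twist": 14},{"tx": -0.09,"ty": -0.06,"tz": -0.04,"twist": 21},{"tx": -0.12,"ty": -0.09,"tz": -0.04,"twist": 28},{"tx": -0.14,"ty": -0.13,"tz": -0.04,"twist": 35}]}}

```text
$.series[0]: bad value
```

Request:
{"op": "servo_tool", "data": {"series": [{"tx": -0.028,"ty": -0.029,"tz": -0.008,"twist": 7.0},{"tx": -0.056,"ty": -0.058,"tz": -0.016,"twist": 14.0},{"tx": -0.084,"ty": -0.087,"tz": -0.024,"twist": 21.0},{"tx": -0.112,"ty": -0.116,"tz": -0.032,"twist": 28.0},{"tx": -0.14,"ty": -0.145,"tz": -0.04,"twist": 35.0}]}}

```text
t: 0.52
position: [244.3, 378.8, 271.1]
orientation: [0.422, 0.906, -0.0, -0.0]
force: [1.3, -0.5, 1.1]
grip_width: 1.003
```

Request:
{"op": "servo_tool", "data": {"series": [{"tx": -0.036,"ty": -0.017,"tz": 0.0,"twist": 7.0},{"tx": -0.073,"ty": -0.033,"tz": 0.0,"twist": 14.0},{"tx": -0.109,"ty": -0.05,"tz": 0.0,"twist": 20.0},{"tx": -0.146,"ty": -0.067,"tz": 0.0,"twist": 24.0},{"tx": -0.182,"ty": -0.083,"tz": 0.0,"twist": 27.0}]}}

```text
t: 0.93
position: [298.4, 186.4, 271.1]
orientation: [0.621, 0.784, 0.0, 0.0]
force: [2.2, 0.5, 0.5]
grip_width: 0.997
```

Request:
{"op": "servo_tool", "data": {"series": [{"tx": -0.039,"ty": 0.0015,"tz": 0.0,"twist": 0.0},{"tx": -0.078,"ty": 0.003,"tz": 0.0,"twist": 0.0},{"tx": -0.117,"ty": 0.0045,"tz": 0.0,"twist": 0.0},{"tx": -0.156,"ty": 0.006,"tz": 0.0,"twist": 0.0},{"tx": -0.195,"ty": 0.0075,"tz": 0.0,"twist": 0.0}]}}

```text
t: 1.35
position: [350.9, -1.8, 271.3]
orientation: [0.62, 0.784, 0.0, 0.0]
force: [0.7, -0.4, -1.0]
grip_width: 1.003
```

Request:
{"op": "servo_tool", "data": {"series": [{"tx": -0.039,"ty": 0.0015,"tz": 0.0,"twist": 0.0},{"tx": -0.078,"ty": 0.003,"tz": 0.0,"twist": 0.0},{"tx": -0.117,"ty": 0.0045,"tz": 0.0,"twist": 0.0},{"tx": -0.156,"ty": 0.006,"tz": 0.0,"twist": 0.0},{"tx": -0.195,"ty": 0.0075,"tz": 0.0,"twist": 0.0}]}}

```text
t: 1.77
position: [403.2, -189.9, 271.0]
orientation: [0.62, 0.784, 0.0, -0.0]
force: [0.5, 1.3, -0.3]
grip_width: 0.998
```

Request:
{"op": "servo_tool", "data": {"series": [{"tx": -0.039,"ty": 0.0015,"tz": 0.0,"twist": 0.0},{"tx": -0.078,"ty": 0.003,"tz": 0.0,"twist": 0.0},{"tx": -0.117,"ty": 0.0045,"tz": 0.0,"twist": 0.0},{"tx": -0.15,"ty": 0.006,"tz": 0.0,"twist": 0.0},{"tx": -0.15,"ty": 0.006,"tz": 0.0,"twist": 0.0}]}}

```text
t: 2.18
position: [443.9, -337.7, 269.9]
orientation: [0.622, 0.783, -0.001, -0.0]
force: [-1.8, 1.1, -0.1]
grip_width: 0.999
```

```bash
cat > rk.py <<'E'
from bench import env
from h import *
import cv2,sys
c=env.get_calibration("wrist"); s=env.get_state(); p,d=env.snapshot("wrist")
K,E=c["camera_matrix"],c["extrinsics"]; cv2.imwrite(f"pics/{sys.argv[1]}.png",p[...,::-1])
np.savez(f"pics/{sys.argv[1]}.npz",p=p,d=d,K=K,E=E)
print(s["position"].round(1),s["orientation"].round(3),"cam",E[:3,3].round())
E
cat > m.py <<'E'
from h import *
p,d,K,E=load("w1"); W=cloud(d,K,E)[d>0]
R=W[(np.hypot(W[:,0]-452,W[:,1]+373)<145)]
c=R[(R[:,2]>118)&(R[:,2]<134)]
import cv2
r=cv2.minAreaRect(c[:,:2].astype(np.float32)); print(len(c),r,c[:,2].max())
E
python3 rk.py w1; python3 m.py
```

```text
[ 443.9 -337.7  269.9] [ 0.622  0.783 -0.001 -0.   ] cam [ 428. -273.  412.]
986 ((450.7789001464844, -371.08746337890625), (14.494650840759277, 62.77553176879883), 13.445807456970215) 128.75433636376027
```

View pics/w1.png

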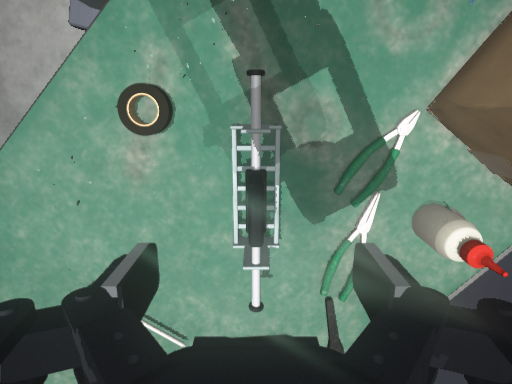

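The wrist view shows the plate at (257,208), aligned between the fingers. The tape (145,108) and bottle (460,240) are well clear. Next I descend to the plate.

Request:
{"op": "servo_tool", "data": {"series": [{"tx": -0.017,"ty": -0.001,"tz": 0.02,"twist": 0.0},{"tx": -0.034,"ty": -0.001,"tz": 0.05,"twist": -0.3},{"tx": -0.034,"ty": -0.001,"tz": 0.085,"twist": -0.3},{"tx": -0.034,"ty": -0.001,"tz": 0.12,"twist": -0.3},{"tx": -0.034,"ty": -0.001,"tz": 0.14,"twist": -0.3}]}}

```text
t: 2.65
position: [449.0, -363.0, 127.0]
orientation: [0.618, 0.786, 0.001, -0.003]
force: [0.2, -0.1, -1.3]
grip_width: 1.001
```

Request:
{"op": "servo_tool", "data": {"series": [{"tx": 0.0,"ty": 0.0,"tz": 0.02,"twist": 0.0},{"tx": 0.0,"ty": 0.0,"tz": 0.032,"twist": 0.0},{"tx": 0.0,"ty": 0.0,"tz": 0.039,"twist": 0.0},{"tx": 0.0,"ty": 0.0,"tz": 0.039,"twist": 0.0},{"tx": 0.0,"ty": 0.0,"tz": 0.039,"twist": 0.0}]}}

```text
t: 3.07
position: [451.1, -365.8, 93.1]
orientation: [0.618, 0.786, -0.0, 0.0]
force: [-0.0, -0.8, 0.7]
grip_width: 0.997
```

Request:
{"op": "servo_tool", "data": {"series": [{"tx": 0.0,"ty": 0.0,"tz": 0.0,"twist": 0.0},{"tx": 0.0,"ty": 0.0,"tz": 0.0,"twist": 0.0},{"tx": 0.0,"ty": 0.0,"tz": 0.0,"twist": 0.0},{"tx": 0.0,"ty": 0.0,"tz": 0.0,"twist": 0.0},{"tx": 0.0,"ty": 0.0,"tz": 0.0,"twist": 0.0}], "gripper": 0, "newtons": 60}}

```text
t: 3.48
position: [450.9, -366.0, 92.8]
orientation: [0.618, 0.786, -0.0, 0.0]
force: [-0.3, -0.2, -1.3]
grip_width: 0.302
```

Request:
{"op": "servo_tool", "data": {"series": [{"tx": 0.0,"ty": 0.0,"tz": 0.0,"twist": 0.0},{"tx": 0.0,"ty": 0.0,"tz": 0.0,"twist": 0.0},{"tx": 0.0,"ty": 0.0,"tz": 0.0,"twist": 0.0},{"tx": 0.0,"ty": 0.0,"tz": 0.0,"twist": 0.0},{"tx": 0.0,"ty": 0.0,"tz": 0.0,"twist": 0.0}]}}

```text
t: 3.9
position: [450.8, -365.9, 92.6]
orientation: [0.618, 0.786, -0.0, 0.0]
force: [-0.9, 0.5, 4.8]
grip_width: 0.156
```

Request:
{"op": "servo_tool", "data": {"series": [{"tx": 0.0,"ty": 0.0,"tz": -0.008,"twist": 0.0},{"tx": 0.0,"ty": 0.0,"tz": -0.02,"twist": 0.0},{"tx": 0.0,"ty": 0.0,"tz": -0.035,"twist": 0.0},{"tx": 0.0,"ty": 0.0,"tz": -0.05,"twist": 0.0},{"tx": 0.0,"ty": 0.0,"tz": -0.065,"twist": 0.0}]}}

```text
t: 4.32
position: [450.4, -365.2, 157.9]
orientation: [0.618, 0.786, 0.0, -0.001]
force: [-0.3, -0.8, -4.6]
grip_width: 0.156
```

Request:
{"op": "servo_tool", "data": {"series": [{"tx": 0.0,"ty": 0.0,"tz": -0.02,"twist": 0.0},{"tx": 0.0,"ty": 0.0,"tz": -0.04,"twist": 0.0},{"tx": 0.0,"ty": 0.0,"tz": -0.06,"twist": 0.0},{"tx": 0.0,"ty": 0.0,"tz": -0.075,"twist": 0.0},{"tx": 0.0,"ty": 0.0,"tz": -0.085,"twist": 0.0}]}}

```text
t: 4.73
position: [451.0, -365.9, 244.6]
orientation: [0.618, 0.786, -0.0, 0.001]
force: [0.7, -0.4, -4.6]
grip_width: 0.159
```

Request:
{"op": "servo_tool", "data": {"series": [{"tx": 0.0,"ty": 0.0,"tz": 0.0,"twist": 0.0},{"tx": 0.0,"ty": 0.0,"tz": 0.0,"twist": 0.0},{"tx": 0.0,"ty": 0.0,"tz": 0.0,"twist": 0.0},{"tx": 0.0,"ty": 0.0,"tz": 0.0,"twist": 0.0}]}}

```text
t: 5.07
position: [450.1, -365.0, 240.6]
orientation: [0.618, 0.786, 0.0, -0.001]
force: [-0.2, -0.3, -5.0]
grip_width: 0.155
```

```bash
python3 - <<'E'
from h import *
from bench import env
s=env.get_state(); print(s["position"],s["orientation"],s["force"],s["torque"])
# stand fit
for n in ["top","scene"]:
    p,d,K,E=load(n); W=cloud(d,K,E)[d>0]
    for nm,g in (("L",(634,89)),("R",(540,-103))):
        Q=W[(np.hypot(W[:,0]-g[0],W[:,1]-g[1])<16)&(W[:,2]>172)&(W[:,2]<195)]
        Q2=W[(np.hypot(W[:,0]-g[0],W[:,1]-g[1])<14)&(W[:,2]>75)&(W[:,2]<120)]
        print(n,nm,len(Q),((Q.min(0)+Q.max(0))/2).round(1),np.median(Q,0).round(1),"lower",Q2.mean(0).round(1))
# rack in the hand, fresh picture
p,d=env.snapshot("scene"); c=env.get_calibration("scene"); K,E=c["camera_matrix"],c["extrinsics"]
np.savez("pics/scene1.npz",p=p,d=d,K=K,E=E); W=cloud(d,K,E)
pos=s["position"]; m=(np.hypot(W[...,0]-pos[0],W[...,1]-pos[1])<150)&(W[...,2]>200)&(W[...,2]<250)&(d>0)
import cv2; cv2.imwrite("pics/scene1.png",cv2.resize(p[180:340,190:390,::-1],None,fx=4,fy=4,interpolation=cv2.INTER_CUBIC))
E
```

```text
[ 450.11052575 -365.00241247  240.59965079] [ 6.18143911e-01  7.86063545e-01  3.31488688e-04 -1.44855396e-03] [-0.21106593 -0.27325512 -5.00339418] [ 0.04609763  0.03027626 -0.01666563]
top L 26 [635.2  88.1 182.3] [634.9  87.  184. ] lower [632.   84.6  98.8]
top R 22 [ 544.3 -102.2  180.5] [ 543.8 -102.4  184.4] lower [ 540.2 -103.1   94.9]
scene L 20 [633.5  89.4 178.9] [633.2  87.1 180.7] lower [631.2  86.9  97.1]
scene R 27 [541.9 -99.5 178.9] [ 542.2 -102.2  181.1] lower [ 541.1 -102.3   96.5]
```

View pics/scene1.png

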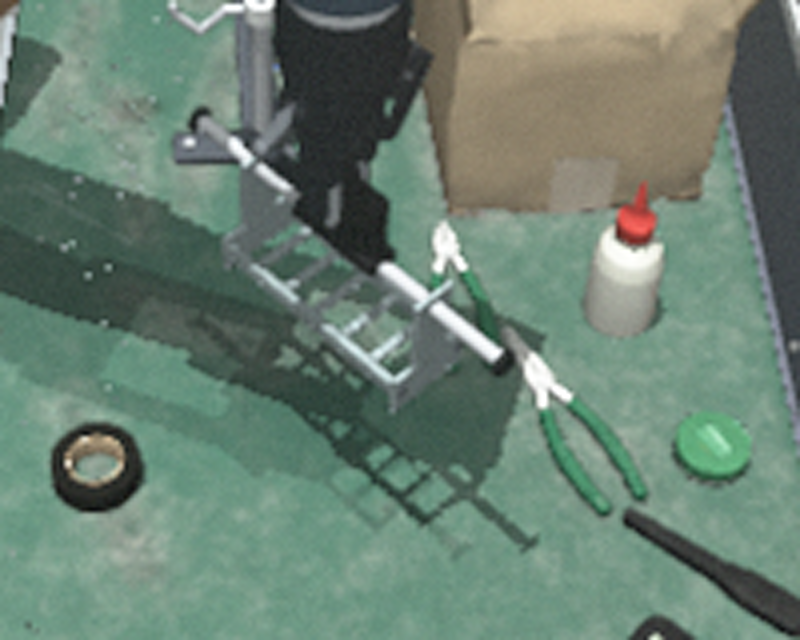

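The rack is held level in the fingers, with no tilt visible, and the weight reads about 5 N. I'll carry it at a height that clears the 184 mm posts.

Request:
{"op": "servo_tool", "data": {"series": [{"tx": 0.01,"ty": 0.002,"tz": -0.02,"twist": 0.0},{"tx": 0.03,"ty": 0.007,"tz": -0.04,"twist": 0.0},{"tx": 0.055,"ty": 0.013,"tz": -0.055,"twist": 0.0},{"tx": 0.085,"ty": 0.02,"tz": -0.06,"twist": 0.0},{"tx": 0.117,"ty": 0.028,"tz": -0.06,"twist": 0.0}]}}

```text
t: 5.53
position: [450.6, -245.3, 303.5]
orientation: [0.619, 0.786, -0.0, 0.001]
force: [0.7, -0.6, -4.3]
grip_width: 0.153
```

Request:
{"op": "servo_tool", "data": {"series": [{"tx": 0.035,"ty": 0.01,"tz": 0.0,"twist": 3.0},{"tx": 0.072,"ty": 0.021,"tz": 0.0,"twist": 8.0},{"tx": 0.109,"ty": 0.032,"tz": 0.0,"twist": 13.0},{"tx": 0.146,"ty": 0.043,"tz": 0.0,"twist": 18.0},{"tx": 0.182,"ty": 0.054,"tz": 0.0,"twist": 23.0}]}}

```text
t: 5.95
position: [459.2, -53.9, 301.7]
orientation: [0.764, 0.645, -0.0, -0.0]
force: [1.5, -0.0, -5.0]
grip_width: 0.153
```

Request:
{"op": "servo_tool", "data": {"series": [{"tx": 0.026,"ty": 0.023,"tz": 0.0,"twist": 5.0},{"tx": 0.05,"ty": 0.045,"tz": 0.0,"twist": 10.0},{"tx": 0.07,"ty": 0.063,"tz": 0.0,"twist": 14.0},{"tx": 0.081,"ty": 0.073,"tz": 0.0,"twist": 15.7},{"tx": 0.086,"ty": 0.078,"tz": 0.0,"twist": 15.7}]}}

```text
t: 6.37
position: [551.7, 18.1, 301.1]
orientation: [0.843, 0.537, -0.0, -0.001]
force: [-1.5, 0.1, -5.1]
grip_width: 0.155
```

Request:
{"op": "servo_tool", "data": {"series": [{"tx": 0.0,"ty": 0.0,"tz": 0.01,"twist": 0.0},{"tx": 0.0,"ty": 0.0,"tz": 0.02,"twist": 0.0},{"tx": 0.0,"ty": 0.0,"tz": 0.03,"twist": 0.0},{"tx": 0.0,"ty": 0.0,"tz": 0.035,"twist": 0.0},{"tx": 0.0,"ty": 0.0,"tz": 0.035,"twist": 0.0}]}}

```text
t: 6.78
position: [549.1, 15.8, 264.8]
orientation: [0.844, 0.536, -0.002, -0.001]
force: [0.2, -0.1, -5.6]
grip_width: 0.157
```

```bash
python3 rk.py w2; cat > rod.py <<'E'
# rack rod ends and hooks, in stand axes about the assumed hook midpoint
from h import *
import sys
from bench import env
O=np.array([548,13.]); a=np.radians(-25.4); xs=np.array([np.cos(a),np.sin(a)]); ys=np.array([-xs[1],xs[0]])
s=env.get_state(); zr=s["position"][2]-17.6; print("rod z",zr, "TCP stand xy",((s["position"][:2]-O)@np.c_[xs,ys]).round(1))
for n in sys.argv[1:]:
    p,d,K,E=load(n); W=cloud(d,K,E)[d>0]; S=np.c_[(W[:,:2]-O)@np.c_[xs,ys],W[:,2]]
    for sg in (1,-1):
        m=(abs(S[:,0])<25)&(sg*S[:,1]>82)&(sg*S[:,1]<126)&(abs(S[:,2]-zr)<12)
        Q=S[m]; print(n,"rod end",sg,len(Q),np.median(Q,0).round(1) if len(Q) else "", Q[:,2].max() if len(Q) else "")
        m=(sg*S[:,1]>126)&(sg*S[:,1]<145)&(abs(S[:,2]-zr)<14)&(abs(S[:,0])<25); Q=S[m]
        if len(Q): print("   cap",len(Q),Q.min(0).round(),Q.max(0).round())
        m=(abs(sg*S[:,1]-105)<12)&(abs(S[:,0])<30)&(S[:,2]>100)&(S[:,2]<min(175,zr-14)); Q=S[m]
        for b in range(-24,28,8):
            q=Q[(Q[:,0]>=b)&(Q[:,0]<b+8)]
            if len(q)>2: print("   hook x",b+4,len(q),"y %.1f z max %.0f med %.0f min %.0f"%(np.median(q[:,1]),q[:,2].max(),np.median(q[:,2]),q[:,2].min()))
E
python3 - <<'E'
from bench import env
import numpy as np,cv2
for n in ["scene","top"]:
    p,d=env.snapshot(n); c=env.get_calibration(n)
    np.savez(f"pics/{n}2.npz",p=p,d=d,K=c["camera_matrix"],E=c["extrinsics"])
E
python3 rod.py scene2 top2 w2
```

```text
[549.1  15.8 264.8] [ 0.844  0.536 -0.002 -0.001] cam [577.  76. 407.]
rod z 250.05840372431217 TCP stand xy [1.3 3.8]
scene2 rod end 1 18 [  1.  115.7 252.2] 254.60785938827382
   cap 2 [ -5. 127. 247.] [  8. 131. 248.]
   hook x -12 4 y 104.0 z max 147 med 142 min 132
scene2 rod end -1 37 [   0.3 -104.8  253.2] 260.52893432055873
   cap 29 [  -7. -138.  240.] [   7. -131.  258.]
   hook x -20 9 y -106.2 z max 162 med 155 min 148
   hook x -12 8 y -104.1 z max 149 med 143 min 138
   hook x -4 8 y -103.7 z max 139 med 136 min 126
   hook x 4 6 y -104.0 z max 142 med 137 min 134
   hook x 12 9 y -104.6 z max 148 med 143 min 141
   hook x 20 7 y -104.4 z max 156 med 152 min 150
   hook x 28 4 y -106.0 z max 156 med 152 min 150
top2 rod end 1 11 [ -1.  122.4 252.4] 255.84770214817024
   cap 5 [ -5. 126. 256.] [  1. 130. 259.]
   hook x -20 3 y 104.9 z max 158 med 157 min 152
top2 rod end -1 69 [   2.8 -103.7  254.8] 259.26802635127524
   cap 24 [  -5. -137.  250.] [  12. -127.  260.]
   hook x -20 5 y -105.6 z max 162 med 158 min 151
   hook x -12 5 y -105.4 z max 157 med 150 min 147
   hook x -4 7 y -104.5 z max 145 med 140 min 136
   hook x 4 8 y -105.0 z max 144 med 136 min 134
   hook x 12 4 y -104.0 z max 146 med 145 min 142
   hook x 28 6 y -104.9 z max 156 med 154 min 148
w2 rod end 1 1664 [ -1.   97.9 251.1] 254.34292713643123
   hook x -20 108 y 105.7 z max 157 med 154 min 144
   hook x -12 83 y 106.0 z max 149 med 143 min 138
   hook x 4 19 y 105.8 z max 142 med 140 min 136
   hook x 12 112 y 105.7 z max 150 med 144 min 136
   hook x 20 117 y 106.0 z max 152 med 150 min 146
   hook x 28 88 y 105.9 z max 152 med 150 min 147
w2 rod end -1 0
```

View pics/w2.png

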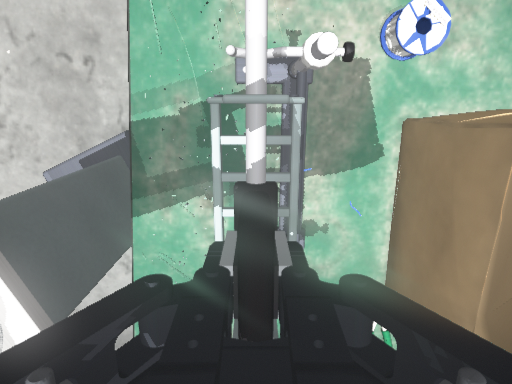

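The wrist view looks along the rod. The left hook runs from its tip at (230,50) to its collar at (322,50), and the rod at x≈257 lies over the V. The numbers agree: both rod ends are within about 2 mm of the V bottoms front to back. I'll descend to just above the hooks.

Request:
{"op": "servo_tool", "data": {"series": [{"tx": 0.0,"ty": 0.0,"tz": 0.012,"twist": 0.0},{"tx": 0.0,"ty": 0.0,"tz": 0.027,"twist": 0.0},{"tx": 0.0,"ty": 0.0,"tz": 0.042,"twist": 0.0},{"tx": 0.0,"ty": 0.0,"tz": 0.054,"twist": 0.0},{"tx": 0.0,"ty": 0.0,"tz": 0.06,"twist": 0.0}]}}

```text
t: 7.35
position: [549.8, 16.5, 205.1]
orientation: [0.844, 0.537, -0.001, -0.001]
force: [-1.0, 0.2, -5.7]
grip_width: 0.16
```

Request:
{"op": "servo_tool", "data": {"series": [{"tx": 0.0,"ty": 0.0,"tz": 0.004,"twist": 0.0},{"tx": 0.0,"ty": 0.0,"tz": 0.008,"twist": 0.0},{"tx": 0.0,"ty": 0.0,"tz": 0.012,"twist": 0.0},{"tx": 0.0,"ty": 0.0,"tz": 0.016,"twist": 0.0},{"tx": 0.0,"ty": 0.0,"tz": 0.02,"twist": 0.0}]}}

```text
t: 7.77
position: [551.2, 16.3, 187.5]
orientation: [0.844, 0.537, 0.0, 0.0]
force: [0.6, 0.1, -5.5]
grip_width: 0.151
```

Request:
{"op": "servo_tool", "data": {"series": [{"tx": 0.0,"ty": 0.0,"tz": 0.0,"twist": 0.0},{"tx": 0.0,"ty": 0.0,"tz": 0.0,"twist": 0.0},{"tx": 0.0,"ty": 0.0,"tz": 0.0,"twist": 0.0},{"tx": 0.0,"ty": 0.0,"tz": 0.0,"twist": 0.0},{"tx": 0.0,"ty": 0.0,"tz": 0.0,"twist": 0.0}], "newtons": 22}}

```text
t: 8.18
position: [551.0, 16.3, 187.6]
orientation: [0.844, 0.537, 0.0, 0.0]
force: [0.2, 0.8, -4.7]
grip_width: 0.147
```

```bash
python3 -c "
from bench import env
s=env.get_state()
for k in ('t','position','force','torque'): print(k,s[k])"
```

```text
t 8.1833
position [551.03436513  16.33162297 187.62382767]
force [ 0.22862984  0.7776805  -4.73224256]
torque [-0.02169252 -0.01037907 -0.02299693]
```

Request:
{"op": "servo_tool", "data": {"series": [{"tx": 0.0,"ty": 0.0,"tz": 0.002,"twist": 0.0},{"tx": 0.0,"ty": 0.0,"tz": 0.004,"twist": 0.0},{"tx": 0.0,"ty": 0.0,"tz": 0.006,"twist": 0.0},{"tx": 0.0,"ty": 0.0,"tz": 0.008,"twist": 0.0},{"tx": 0.0,"ty": 0.0,"tz": 0.008,"twist": 0.0}]}}

```text
t: 8.6
position: [550.4, 16.4, 178.6]
orientation: [0.844, 0.537, -0.0, -0.0]
force: [0.3, -0.3, -4.4]
grip_width: 0.157
```

Request:
{"op": "servo_tool", "data": {"series": [{"tx": 0.0,"ty": 0.0,"tz": 0.001,"twist": 0.0},{"tx": 0.0,"ty": 0.0,"tz": 0.002,"twist": 0.0},{"tx": 0.0,"ty": 0.0,"tz": 0.003,"twist": 0.0},{"tx": 0.0,"ty": 0.0,"tz": 0.004,"twist": 0.0},{"tx": 0.0,"ty": 0.0,"tz": 0.004,"twist": 0.0}]}}

```text
t: 9.02
position: [550.7, 16.3, 175.1]
orientation: [0.844, 0.537, -0.0, -0.0]
force: [0.1, 0.0, -4.6]
grip_width: 0.157
```

Request:
{"op": "servo_tool", "data": {"series": [{"tx": 0.0,"ty": 0.0,"tz": 0.001,"twist": 0.0},{"tx": 0.0,"ty": 0.0,"tz": 0.002,"twist": 0.0},{"tx": 0.0,"ty": 0.0,"tz": 0.002,"twist": 0.0},{"tx": 0.0,"ty": 0.0,"tz": 0.002,"twist": 0.0}]}}

```text
t: 9.35
position: [550.8, 16.4, 173.2]
orientation: [0.844, 0.537, -0.0, -0.0]
force: [0.6, -0.9, -4.6]
grip_width: 0.152
```

Request:
{"op": "servo_tool", "data": {"series": [{"tx": 0.0,"ty": 0.0,"tz": 0.001,"twist": 0.0},{"tx": 0.0,"ty": 0.0,"tz": 0.002,"twist": 0.0},{"tx": 0.0,"ty": 0.0,"tz": 0.003,"twist": 0.0},{"tx": 0.0,"ty": 0.0,"tz": 0.003,"twist": 0.0}]}}

```text
t: 9.68
position: [550.6, 16.4, 170.0]
orientation: [0.844, 0.537, -0.0, -0.0]
force: [0.2, -0.6, -4.9]
grip_width: 0.153
```

Request:
{"op": "servo_tool", "data": {"series": [{"tx": 0.0,"ty": 0.0,"tz": 0.001,"twist": 0.0},{"tx": 0.0,"ty": 0.0,"tz": 0.002,"twist": 0.0},{"tx": 0.0,"ty": 0.0,"tz": 0.002,"twist": 0.0},{"tx": 0.0,"ty": 0.0,"tz": 0.002,"twist": 0.0}]}}

```text
t: 10.02
position: [550.8, 16.4, 168.2]
orientation: [0.844, 0.537, -0.0, -0.0]
force: [0.3, 0.8, -4.6]
grip_width: 0.155
```

```bash
python3 -c "
from bench import env
s=env.get_state()
for k in ('t','position','force','torque'): print(k,s[k])"
```

```text
t 10.0167
position [550.77360365  16.35873795 168.18830505]
force [ 0.32142983  0.76806546 -4.64824203]
torque [ 0.10168365  0.00216716 -0.01552692]
```

Request:
{"op": "servo_tool", "data": {"series": [{"tx": 0.0,"ty": 0.0,"tz": 0.001,"twist": 0.0},{"tx": 0.0,"ty": 0.0,"tz": 0.002,"twist": 0.0},{"tx": 0.0,"ty": 0.0,"tz": 0.002,"twist": 0.0},{"tx": 0.0,"ty": 0.0,"tz": 0.002,"twist": 0.0}]}}

```text
t: 10.35
position: [550.8, 16.4, 166.2]
orientation: [0.844, 0.537, -0.0, -0.0]
force: [0.7, -0.2, -4.4]
grip_width: 0.156
```

Request:
{"op": "servo_tool", "data": {"series": [{"tx": 0.0,"ty": 0.0,"tz": 0.001,"twist": 0.0},{"tx": 0.0,"ty": 0.0,"tz": 0.002,"twist": 0.0},{"tx": 0.0,"ty": 0.0,"tz": 0.002,"twist": 0.0},{"tx": 0.0,"ty": 0.0,"tz": 0.002,"twist": 0.0}]}}

```text
t: 10.68
position: [550.8, 16.4, 164.2]
orientation: [0.844, 0.537, -0.0, -0.0]
force: [0.2, -1.1, -5.0]
grip_width: 0.155
```

```bash
python3 -c "
from bench import env
s=env.get_state()
for k in ('t','position','force','torque'): print(k,s[k])"
```

```text
t 10.6833
position [550.75197055  16.35428303 164.18006001]
force [ 0.20756208 -1.13707864 -5.02883284]
torque [-0.00022942 -0.03355795  0.01744005]
```

Request:
{"op": "servo_tool", "data": {"series": [{"tx": 0.0,"ty": 0.0,"tz": 0.001,"twist": 0.0},{"tx": 0.0,"ty": 0.0,"tz": 0.002,"twist": 0.0},{"tx": 0.0,"ty": 0.0,"tz": 0.002,"twist": 0.0},{"tx": 0.0,"ty": 0.0,"tz": 0.002,"twist": 0.0}]}}

```text
t: 11.02
position: [550.7, 16.4, 162.2]
orientation: [0.844, 0.537, -0.0, -0.0]
force: [0.5, 0.1, -4.7]
grip_width: 0.157
```

Request:
{"op": "servo_tool", "data": {"series": [{"tx": 0.0,"ty": 0.0,"tz": 0.001,"twist": 0.0},{"tx": 0.0,"ty": 0.0,"tz": 0.001,"twist": 0.0},{"tx": 0.0,"ty": 0.0,"tz": 0.001,"twist": 0.0}]}}

```text
t: 11.27
position: [550.8, 16.4, 161.4]
orientation: [0.844, 0.537, -0.0, 0.0]
force: [-0.3, -0.1, -4.1]
grip_width: 0.154
```

```bash
python3 -c "
from bench import env
s=env.get_state()
for k in ('t','position','force','torque'): print(k,s[k])"
```

```text
t 11.2667
position [550.83798344  16.35223489 161.39047759]
force [-0.31747156 -0.11168381 -4.06961296]
torque [-0.11274848  0.11878769 -0.03010361]
```

Request:
{"op": "servo_tool", "data": {"series": [{"tx": 0.0,"ty": 0.0,"tz": 0.001,"twist": 0.0},{"tx": 0.0,"ty": 0.0,"tz": 0.001,"twist": 0.0},{"tx": 0.0,"ty": 0.0,"tz": 0.001,"twist": 0.0}]}}

```text
t: 11.52
position: [550.8, 16.3, 160.5]
orientation: [0.844, 0.537, -0.0, 0.0]
force: [-0.5, 1.1, -2.3]
grip_width: 0.159
```

```bash
cat > st.py <<'E'
from bench import env
s=env.get_state()
for k in ('t','position','force','torque'): print(k,s[k].round(3) if k!='t' else s[k])
E
python3 st.py
```

```text
t 11.5167
position [550.79   16.327 160.453]
force [-0.479  1.09  -2.266]
torque [-0.128  0.279 -0.137]
```

Request:
{"op": "servo_tool", "data": {"series": [{"tx": 0.0,"ty": 0.0,"tz": 0.001,"twist": 0.0},{"tx": 0.0,"ty": 0.0,"tz": 0.001,"twist": 0.0},{"tx": 0.0,"ty": 0.0,"tz": 0.001,"twist": 0.0}]}}

```text
t: 11.77
position: [551.0, 16.3, 159.6]
orientation: [0.844, 0.537, 0.0, 0.0]
force: [-2.0, 0.8, 1.1]
grip_width: 0.154
```

```bash
python3 st.py
```

```text
t 11.7667
position [550.973  16.334 159.616]
force [-1.99   0.798  1.131]
torque [-0.226  0.453 -0.155]
```

Contact is made, mostly on the right hook, with about 2 N of sideways force along −x of the stand. So the rod sits slightly toward the posts in the V. I'll ease it back, then press on gently.

Request:
{"op": "servo_tool", "data": {"series": [{"tx": 0.0,"ty": -0.001,"tz": 0.0,"twist": 0.0},{"tx": 0.0,"ty": -0.001,"tz": 0.0,"twist": 0.0},{"tx": 0.0,"ty": -0.001,"tz": 0.0,"twist": 0.0}]}}

```text
t: 12.02
position: [549.8, 16.8, 159.2]
orientation: [0.844, 0.537, -0.0, -0.0]
force: [-1.0, 0.1, -1.0]
grip_width: 0.158
```

```bash
python3 st.py
```

```text
t 12.0167
position [549.78   16.806 159.153]
force [-0.974  0.065 -1.016]
torque [-0.22   0.269 -0.095]
```

Request:
{"op": "servo_tool", "data": {"series": [{"tx": 0.0,"ty": 0.0,"tz": 0.0005,"twist": 0.0},{"tx": 0.0,"ty": 0.0,"tz": 0.001,"twist": 0.0},{"tx": 0.0,"ty": 0.0,"tz": 0.001,"twist": 0.0}]}}

```text
t: 12.27
position: [550.0, 16.8, 158.4]
orientation: [0.844, 0.537, 0.0, -0.0]
force: [-2.3, 0.9, -0.1]
grip_width: 0.154
```

```bash
python3 st.py
```

```text
t 12.2667
position [549.959  16.807 158.358]
force [-2.262  0.948 -0.14 ]
torque [-0.311  0.507 -0.237]
```

Request:
{"op": "servo_tool", "data": {"series": [{"tx": 0.0,"ty": -0.001,"tz": 0.0,"twist": 0.0},{"tx": 0.0,"ty": -0.0015,"tz": 0.0,"twist": 0.0},{"tx": 0.0,"ty": -0.0015,"tz": 0.0,"twist": 0.0}]}}

```text
t: 12.52
position: [548.7, 17.3, 158.3]
orientation: [0.844, 0.537, 0.0, 0.0]
force: [-0.2, -0.1, -1.1]
grip_width: 0.156
```

```bash
python3 st.py
```

```text
t 12.5167
position [548.713  17.294 158.296]
force [-0.201 -0.077 -1.06 ]
torque [-0.338  0.115  0.023]
```

Request:
{"op": "servo_tool", "data": {"series": [{"tx": 0.0,"ty": 0.0,"tz": 0.0005,"twist": 0.0},{"tx": 0.0,"ty": 0.0,"tz": 0.001,"twist": 0.0},{"tx": 0.0,"ty": 0.0,"tz": 0.001,"twist": 0.0}]}}

```text
t: 12.77
position: [548.9, 17.3, 157.6]
orientation: [0.844, 0.537, 0.0, 0.0]
force: [0.3, -0.5, 0.9]
grip_width: 0.156
```

```bash
python3 st.py
```

```text
t 12.7667
position [548.917  17.259 157.644]
force [ 0.258 -0.473  0.868]
torque [-0.316  0.248 -0.106]
```

Request:
{"op": "servo_tool", "data": {"series": [{"tx": 0.0,"ty": 0.0,"tz": 0.0005,"twist": 0.0},{"tx": 0.0,"ty": 0.0,"tz": 0.001,"twist": 0.0},{"tx": 0.0,"ty": 0.0,"tz": 0.001,"twist": 0.0}]}}

```text
t: 13.02
position: [549.1, 17.2, 157.0]
orientation: [0.844, 0.537, 0.0, 0.001]
force: [-0.9, -0.2, 4.8]
grip_width: 0.155
```

```bash
python3 st.py
```

```text
t 13.0167
position [549.103  17.237 156.956]
force [-0.944 -0.237  4.789]
torque [-0.461  0.324 -0.175]
```

Request:
{"op": "servo_tool", "data": {"series": [{"tx": 0.0,"ty": 0.0,"tz": 0.0005,"twist": 0.0},{"tx": 0.0,"ty": 0.0,"tz": 0.001,"twist": 0.0},{"tx": 0.0,"ty": 0.0,"tz": 0.001,"twist": 0.0}]}}

```text
t: 13.27
position: [549.2, 17.3, 156.4]
orientation: [0.844, 0.537, 0.001, 0.001]
force: [-0.8, 0.5, 8.6]
grip_width: 0.154
```

```bash
python3 st.py
```

```text
t 13.2667
position [549.221  17.257 156.38 ]
force [-0.822  0.55   8.625]
torque [-0.465  0.544 -0.196]
```

Request:
{"op": "servo_tool", "data": {"series": [{"tx": 0.0,"ty": 0.0,"tz": 0.0,"twist": 0.0},{"tx": 0.0,"ty": 0.0,"tz": 0.0,"twist": 0.0}]}}

```text
t: 13.43
position: [549.2, 17.2, 156.4]
orientation: [0.844, 0.537, 0.001, 0.001]
force: [-2.8, -0.2, 7.8]
grip_width: 0.149
```

```bash
python3 st.py; python3 - <<'E'
from bench import env
import numpy as np
for n in ["scene","top"]:
    p,d=env.snapshot(n); c=env.get_calibration(n)
    np.savez(f"pics/{n}3.npz",p=p,d=d,K=c["camera_matrix"],E=c["extrinsics"])
    if n=="scene":
        import cv2; cv2.imwrite("pics/scene3.png",cv2.resize(p[110:230,190:340,::-1],None,fx=5,fy=5,interpolation=cv2.INTER_CUBIC))
E
python3 rk.py w3; python3 st.py; python3 rod.py scene3 top3 w3|grep -v hook
```

```text
t 13.4333
position [549.231  17.234 156.425]
force [-2.752 -0.165  7.848]
torque [-0.497  0.508 -0.25 ]
[549.2  17.3 156.4] [0.844 0.537 0.001 0.001] cam [577.  78. 299.]
t 13.5833
position [549.219  17.245 156.423]
force [-1.021 -0.281  7.406]
torque [-0.494  0.529 -0.26 ]
rod z 138.82291280146248 TCP stand xy [-0.7  4.4]
scene3 rod end 1 18 [  0.2 103.4 140.8] 149.62992714531947
scene3 rod end -1 62 [  -0.3 -105.3  143.8] 150.39312122957074
   cap 25 [  -7. -141.  134.] [   7. -132.  152.]
top3 rod end 1 7 [-10.7 103.3 145.1] 148.41391233532408
top3 rod end -1 74 [   2.  -105.1  144.2] 149.70014135821225
   cap 20 [  -6. -136.  137.] [   8. -127.  151.]
w3 rod end 1 3181 [-1.000e-01  1.040e+02  1.424e+02] 150.8182136817015
w3 rod end -1 0
```

View pics/scene3.png

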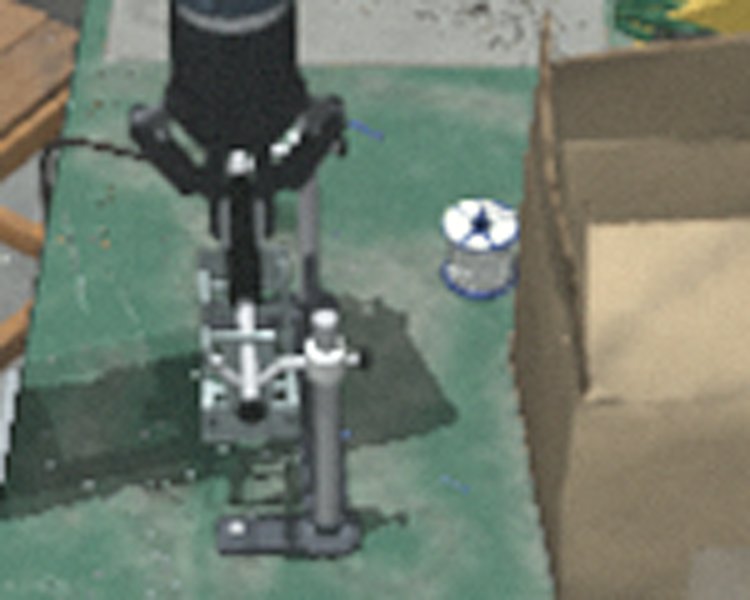

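Right hook: the rod is clearly in the V, with the cap at (250,408). The moment suggests about 9 N on the right and 3 N on the left, so I'll check the left hook.

View pics/w3.png

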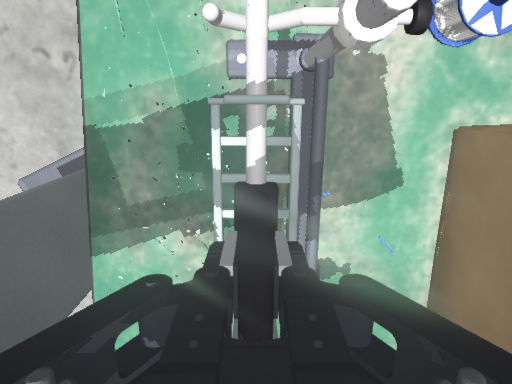

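```bash
python3 - <<'E'
from h import *
O=np.array([548,13.]); a=np.radians(-25.4); xs=np.array([np.cos(a),np.sin(a)]); ys=np.array([-xs[1],xs[0]])
for n in("w2","w3"):
    p,d,K,E=load(n); W=cloud(d,K,E)[d>0]; S=np.c_[(W[:,:2]-O)@np.c_[xs,ys],W[:,2]]
    z0=145 if n=="w3" else 252
    for y in (45,65,85,95,104,112,120,132):
        m=(abs(S[:,1]-y)<3)&(abs(S[:,0])<7)&(abs(S[:,2]-z0)<18); Q=S[m]
        if len(Q): print(n,y,len(Q),"rod top z",np.percentile(Q[:,2],95).round(1),"x",np.median(Q[:,0]).round(1))
    for b in range(-28,30,6):
        m=(abs(S[:,1]-105)<9)&(abs(S[:,0]-b)<3)&(S[:,2]>110)&(S[:,2]<185 if n=="w3" else S[:,2]<175); Q=S[m]
        if len(Q): print("   hook x",b,len(Q),"z",np.percentile(Q[:,2],[10,50,95]).round(1))
E
```

```text
w2 45 243 rod top z 252.7 x -1.1
w2 65 276 rod top z 252.7 x -0.8
w2 85 302 rod top z 252.7 x -0.9
w2 95 330 rod top z 252.7 x -1.2
w2 104 358 rod top z 252.6 x -1.0
w2 112 183 rod top z 252.5 x -1.1
   hook x -22 58 z [153.1 154.7 155.9]
   hook x -16 93 z [142.7 146.1 155.1]
   hook x -10 40 z [139.4 141.7 143.6]
   hook x 8 59 z [139.  141.  143.4]
   hook x 14 86 z [142.8 146.1 149.7]
   hook x 20 91 z [148.  149.9 151.2]
   hook x 26 88 z [148.  149.9 151.3]
w3 45 245 rod top z 143.9 x -1.1
w3 65 270 rod top z 143.9 x -1.3
w3 85 312 rod top z 143.8 x -1.0
w3 95 326 rod top z 143.8 x -1.2
w3 104 446 rod top z 143.5 x -0.2
w3 112 285 rod top z 143.7 x -1.1
   hook x -22 189 z [151.4 153.9 155.8]
   hook x -16 322 z [142.7 146.2 154.5]
   hook x -10 247 z [136.5 139.5 143. ]
   hook x -4 560 z [139.4 142.2 143.7]
   hook x 2 509 z [138.  141.9 143.7]
   hook x 8 253 z [136.6 139.4 143.2]
   hook x 14 285 z [142.6 145.6 149. ]
   hook x 20 280 z [147.3 149.2 150.8]
   hook x 26 275 z [147.9 149.3 150.9]
```

The rod lies in the left V at about (257,18). The left hook has sunk about 0.5 mm from its free height, which matches 3 N. I'll press a hair more and hold.

Request:
{"op": "servo_tool", "data": {"series": [{"tx": 0.0,"ty": 0.0,"tz": 0.0003,"twist": 0.0},{"tx": 0.0,"ty": 0.0,"tz": 0.0003,"twist": 0.0},{"tx": 0.0,"ty": 0.0,"tz": 0.0003,"twist": 0.0},{"tx": 0.0,"ty": 0.0,"tz": 0.0003,"twist": 0.0},{"tx": 0.0,"ty": 0.0,"tz": 0.0003,"twist": 0.0}]}}

```text
t: 14.0
position: [549.2, 17.2, 156.3]
orientation: [0.844, 0.537, 0.001, 0.001]
force: [-1.3, 1.3, 9.4]
grip_width: 0.155
```

```bash
python3 st.py
```

```text
t 14.0
position [549.232  17.241 156.293]
force [-1.328  1.255  9.44 ]
torque [-0.459  0.583 -0.303]
```

Request:
{"op": "servo_tool", "data": {"series": [{"tx": 0.0,"ty": 0.0,"tz": 0.0,"twist": 0.0},{"tx": 0.0,"ty": 0.0,"tz": 0.0,"twist": 0.0},{"tx": 0.0,"ty": 0.0,"tz": 0.0,"twist": 0.0},{"tx": 0.0,"ty": 0.0,"tz": 0.0,"twist": 0.0},{"tx": 0.0,"ty": 0.0,"tz": 0.0,"twist": 0.0}]}}

```text
t: 14.42
position: [549.2, 17.2, 156.3]
orientation: [0.844, 0.537, 0.001, 0.001]
force: [-2.0, 0.2, 9.0]
grip_width: 0.156
```

```bash
python3 st.py
```

```text
t 14.4167
position [549.224  17.249 156.268]
force [-1.994  0.183  9.033]
torque [-0.488  0.682 -0.214]
```

Request:
{"op": "servo_tool", "data": {"series": [{"tx": 0.0,"ty": -0.0005,"tz": -0.0005,"twist": 0.0},{"tx": 0.0,"ty": -0.0005,"tz": -0.001,"twist": 0.0},{"tx": 0.0,"ty": -0.0005,"tz": -0.0013,"twist": 0.0}]}}

```text
t: 14.67
position: [549.0, 17.3, 157.0]
orientation: [0.844, 0.537, 0.001, 0.001]
force: [1.6, -2.1, 3.2]
grip_width: 0.152
```

```bash
python3 st.py
```

```text
t 14.6667
position [549.041  17.271 157.042]
force [ 1.648 -2.069  3.155]
torque [-0.701 -0.123 -0.232]
```

Request:
{"op": "servo_tool", "data": {"series": [{"tx": 0.0,"ty": 0.0,"tz": -0.0003,"twist": 0.0},{"tx": 0.0,"ty": 0.0,"tz": -0.0003,"twist": 0.0},{"tx": 0.0,"ty": 0.0,"tz": -0.0003,"twist": 0.0},{"tx": 0.0,"ty": 0.0,"tz": -0.0003,"twist": 0.0},{"tx": 0.0,"ty": 0.0,"tz": -0.0003,"twist": 0.0}], "gripper": 0.6}}

```text
t: 15.08
position: [547.7, 17.8, 156.1]
orientation: [0.844, 0.537, -0.0, -0.0]
force: [0.3, -0.2, 0.3]
grip_width: 0.597
```

Request:
{"op": "servo_tool", "data": {"series": [{"tx": 0.0,"ty": 0.0,"tz": 0.0,"twist": 0.0},{"tx": 0.0,"ty": 0.0,"tz": 0.0,"twist": 0.0},{"tx": 0.0,"ty": 0.0,"tz": 0.0,"twist": 0.0},{"tx": 0.0,"ty": 0.0,"tz": 0.0,"twist": 0.0},{"tx": 0.0,"ty": 0.0,"tz": 0.0,"twist": 0.0}]}}

```text
t: 15.5
position: [548.1, 17.6, 156.6]
orientation: [0.844, 0.537, -0.0, -0.0]
force: [0.4, 1.0, -0.5]
grip_width: 0.602
```

Request:
{"op": "servo_tool", "data": {"series": [{"tx": 0.0,"ty": 0.0,"tz": -0.01,"twist": 0.0},{"tx": 0.0,"ty": 0.0,"tz": -0.025,"twist": 0.0},{"tx": 0.0,"ty": 0.0,"tz": -0.045,"twist": 0.0},{"tx": 0.0,"ty": 0.0,"tz": -0.07,"twist": 0.0},{"tx": 0.0,"ty": 0.0,"tz": -0.1,"twist": 0.0}]}}

```text
t: 15.92
position: [547.2, 17.8, 257.1]
orientation: [0.844, 0.537, -0.001, -0.001]
force: [1.1, 0.7, 0.3]
grip_width: 0.603
```

Request:
{"op": "servo_tool", "data": {"series": [{"tx": 0.0,"ty": 0.0,"tz": -0.03,"twist": 0.0},{"tx": 0.0,"ty": 0.0,"tz": -0.06,"twist": 0.0},{"tx": 0.0,"ty": 0.0,"tz": -0.06,"twist": 0.0},{"tx": 0.0,"ty": 0.0,"tz": -0.06,"twist": 0.0},{"tx": 0.0,"ty": 0.0,"tz": -0.06,"twist": 0.0}]}}

```text
t: 16.33
position: [547.8, 17.7, 316.5]
orientation: [0.844, 0.537, -0.0, -0.0]
force: [-0.5, -0.2, -0.6]
grip_width: 0.598
```

```bash
python3 rk.py w4; python3 - <<'E'
from bench import env
from h import *
import cv2
O=np.array([548,13.]); a=np.radians(-25.4); xs=np.array([np.cos(a),np.sin(a)]); ys=np.array([-xs[1],xs[0]])
p,d=env.snapshot("scene"); c=env.get_calibration("scene"); np.savez("pics/scene4.npz",p=p,d=d,K=c["camera_matrix"],E=c["extrinsics"])
w=load("w4")[0]
cv2.imwrite("pics/end.png",np.hstack([cv2.resize(p[110:230,190:310,::-1],(384,384),interpolation=cv2.INTER_CUBIC),cv2.resize(w[...,::-1],(400,300)).copy() if 0 else cv2.resize(w[:,64:448,::-1],(384,384))]))
for n in("scene4","w4"):
    p,d,K,E=load(n); W=cloud(d,K,E)[d>0]; S=np.c_[(W[:,:2]-O)@np.c_[xs,ys],W[:,2]]
    for y in (-120,-112,-90,-60,60,90,112,120):
        Q=S[(abs(S[:,1]-y)<4)&(abs(S[:,0])<9)&(abs(S[:,2]-142)<12)]
        if len(Q)>3: print(n,y,len(Q),"rod top z",np.percentile(Q[:,2],90).round(1),"x",np.median(Q[:,0]).round(1))
    Q=S[(abs(S[:,1])<40)&(abs(S[:,0])<25)&(S[:,2]>180)&(S[:,2]<200)]
    if len(Q)>3: print("plate",len(Q),np.median(Q,0).round(1))
E
python3 st.py
```

```text
[547.8  17.7 316.5] [ 0.844  0.537 -0.    -0.   ] cam [575.  78. 459.]
scene4 -120 6 rod top z 148.7 x -0.8
scene4 -112 5 rod top z 147.4 x -3.3
scene4 -90 7 rod top z 147.5 x 0.2
scene4 -60 8 rod top z 148.6 x -1.6
scene4 112 6 rod top z 143.8 x 3.7
scene4 120 6 rod top z 145.3 x -2.4
plate 74 [ -1.4  -8.7 190.5]
w4 -120 61 rod top z 146.8 x -1.2
w4 -112 59 rod top z 146.4 x -1.3
w4 -90 62 rod top z 146.2 x -1.4
w4 -60 73 rod top z 146.0 x -0.6
w4 60 86 rod top z 144.2 x -1.1
w4 90 99 rod top z 143.9 x -0.9
w4 112 119 rod top z 143.5 x -1.0
w4 120 104 rod top z 143.5 x -1.1
plate 1187 [ -1.4   0.3 191.1]
t 16.4333
position [547.319  17.743 315.142]
force [ 0.122 -0.04  -1.153]
torque [0.01  0.002 0.018]
```

View pics/end.png

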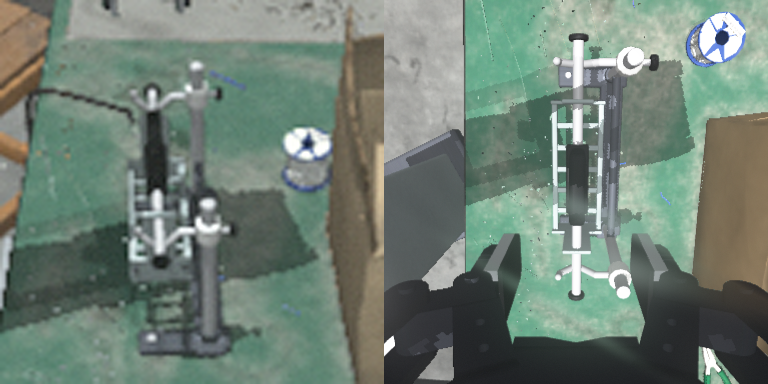

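The left panel (scene) shows the rod resting in both hooks. The right panel (wrist) shows the fingers clear, and the rod's slight tilt (2.7 mm) matches the hook heights. One check is only borderline. Comparing pressed and free rod heights, the right hook may have taken nearly all of the press, so the left load (1.5–3.5 N by estimate) isn't certain. The rack now lies at the hooks' own tilt, so a second grip and gentle press will load both hooks for certain.

Request:
{"op": "servo_tool", "data": {"series": [{"tx": 0.0,"ty": 0.001,"tz": 0.025,"twist": 0.0},{"tx": 0.0,"ty": 0.001,"tz": 0.055,"twist": 0.0},{"tx": 0.0,"ty": 0.001,"tz": 0.085,"twist": 0.0},{"tx": 0.0,"ty": 0.001,"tz": 0.105,"twist": 0.0},{"tx": 0.0,"ty": 0.001,"tz": 0.12,"twist": 0.0}]}}

```text
t: 16.85
position: [546.6, 17.6, 192.3]
orientation: [0.844, 0.537, -0.002, -0.002]
force: [-0.9, 0.5, 1.0]
grip_width: 0.601
```

Request:
{"op": "servo_tool", "data": {"series": [{"tx": 0.0,"ty": 0.0,"tz": 0.012,"twist": 0.0},{"tx": 0.0,"ty": 0.0,"tz": 0.024,"twist": 0.0},{"tx": 0.0,"ty": 0.0,"tz": 0.034,"twist": 0.0},{"tx": 0.0,"ty": 0.0,"tz": 0.038,"twist": 0.0},{"tx": 0.0,"ty": 0.0,"tz": 0.038,"twist": 0.0}]}}

```text
t: 17.27
position: [548.5, 17.3, 157.6]
orientation: [0.844, 0.537, -0.001, -0.001]
force: [-0.0, 0.2, -0.1]
grip_width: 0.595
```

Request:
{"op": "servo_tool", "data": {"series": [{"tx": 0.0,"ty": 0.0,"tz": 0.0,"twist": 0.0},{"tx": 0.0,"ty": 0.0,"tz": 0.0,"twist": 0.0},{"tx": 0.0,"ty": 0.0,"tz": 0.0,"twist": 0.0},{"tx": 0.0,"ty": 0.0,"tz": 0.0,"twist": 0.0},{"tx": 0.0,"ty": 0.0,"tz": 0.0,"twist": 0.0}], "gripper": 0, "newtons": 22}}

```text
t: 17.68
position: [549.4, 17.2, 159.4]
orientation: [0.844, 0.537, 0.001, 0.0]
force: [-1.2, 0.6, 1.8]
grip_width: 0.159
```

```bash
python3 st.py
```

```text
t 17.6833
position [549.425  17.238 159.421]
force [-1.178  0.616  1.77 ]
torque [ 0.15   0.142 -0.265]
```

Request:
{"op": "servo_tool", "data": {"series": [{"tx": 0.0,"ty": 0.0,"tz": 0.0003,"twist": 0.0},{"tx": 0.0,"ty": 0.0,"tz": 0.0005,"twist": 0.0},{"tx": 0.0,"ty": 0.0,"tz": 0.0005,"twist": 0.0},{"tx": 0.0,"ty": 0.0,"tz": 0.0005,"twist": 0.0},{"tx": 0.0,"ty": 0.0,"tz": 0.0005,"twist": 0.0}]}}

```text
t: 18.1
position: [549.5, 17.2, 159.0]
orientation: [0.844, 0.537, 0.001, 0.0]
force: [-2.4, 0.9, 6.0]
grip_width: 0.157
```

```bash
python3 st.py
```

```text
t 18.1
position [549.48   17.222 158.999]
force [-2.447  0.937  6.038]
torque [ 0.168  0.323 -0.282]
```

Request:
{"op": "servo_tool", "data": {"series": [{"tx": 0.0,"ty": 0.0,"tz": 0.0,"twist": 0.0},{"tx": 0.0,"ty": 0.0,"tz": 0.0,"twist": 0.0},{"tx": 0.0,"ty": 0.0,"tz": 0.0,"twist": 0.0},{"tx": 0.0,"ty": 0.0,"tz": 0.0,"twist": 0.0},{"tx": 0.0,"ty": 0.0,"tz": 0.0,"twist": 0.0}]}}

```text
t: 18.52
position: [549.5, 17.2, 159.0]
orientation: [0.844, 0.537, 0.0, 0.0]
force: [-0.9, -0.2, 6.8]
grip_width: 0.159
```

```bash
python3 st.py
```

```text
t 18.5167
position [549.451  17.21  158.968]
force [-0.901 -0.16   6.775]
torque [ 0.209  0.328 -0.255]
```

The load is now balanced: about 11 N in all, a near-zero roll moment, so about 5.5 N per hook. It was held for more than 0.4 s. Relieve and release.

Request:
{"op": "servo_tool", "data": {"series": [{"tx": 0.0,"ty": 0.0,"tz": -0.0005,"twist": 0.0},{"tx": 0.0,"ty": 0.0,"tz": -0.0008,"twist": 0.0},{"tx": 0.0,"ty": 0.0,"tz": -0.0008,"twist": 0.0}]}}

```text
t: 18.77
position: [549.4, 17.2, 159.3]
orientation: [0.844, 0.537, 0.0, 0.0]
force: [-0.4, 0.9, 4.1]
grip_width: 0.16
```

Request:
{"op": "servo_tool", "data": {"series": [{"tx": 0.0,"ty": 0.0,"tz": 0.0,"twist": 0.0},{"tx": 0.0,"ty": 0.0,"tz": 0.0,"twist": 0.0},{"tx": 0.0,"ty": 0.0,"tz": 0.0,"twist": 0.0},{"tx": 0.0,"ty": 0.0,"tz": 0.0,"twist": 0.0},{"tx": 0.0,"ty": 0.0,"tz": 0.0,"twist": 0.0}], "gripper": 0.6}}

```text
t: 19.18
position: [548.8, 17.2, 158.6]
orientation: [0.844, 0.537, -0.0, -0.0]
force: [0.3, -0.1, 0.2]
grip_width: 0.596
```

Request:
{"op": "servo_tool", "data": {"series": [{"tx": 0.0,"ty": 0.0,"tz": 0.0,"twist": 0.0},{"tx": 0.0,"ty": 0.0,"tz": -0.01,"twist": 0.0},{"tx": 0.0,"ty": 0.0,"tz": -0.025,"twist": 0.0},{"tx": 0.0,"ty": 0.0,"tz": -0.045,"twist": 0.0},{"tx": 0.0,"ty": 0.0,"tz": -0.07,"twist": 0.0}]}}

```text
t: 19.6
position: [548.1, 17.3, 229.0]
orientation: [0.844, 0.537, -0.001, -0.001]
force: [0.9, 0.6, 0.5]
grip_width: 0.602
```

Request:
{"op": "servo_tool", "data": {"series": [{"tx": 0.0,"ty": 0.0,"tz": -0.03,"twist": 0.0},{"tx": 0.0,"ty": 0.0,"tz": -0.06,"twist": 0.0},{"tx": 0.0,"ty": 0.0,"tz": -0.09,"twist": 0.0},{"tx": 0.0,"ty": 0.0,"tz": -0.09,"twist": 0.0},{"tx": 0.0,"ty": 0.0,"tz": -0.09,"twist": 0.0}]}}

```text
t: 20.02
position: [550.1, 17.0, 322.0]
orientation: [0.844, 0.537, 0.002, 0.002]
force: [-0.4, 0.5, -1.2]
grip_width: 0.602
```

Request:
{"op": "servo_tool", "data": {"series": [{"tx": 0.0,"ty": 0.0,"tz": 0.0,"twist": 0.0},{"tx": 0.0,"ty": 0.0,"tz": 0.0,"twist": 0.0},{"tx": 0.0,"ty": 0.0,"tz": 0.0,"twist": 0.0},{"tx": 0.0,"ty": 0.0,"tz": 0.0,"twist": 0.0},{"tx": 0.0,"ty": 0.0,"tz": 0.0,"twist": 0.0}]}}

```text
t: 20.43
position: [548.7, 17.2, 318.0]
orientation: [0.844, 0.537, -0.001, -0.001]
force: [0.4, 0.1, -0.6]
grip_width: 0.599
```

```bash
python3 rk.py w5; python3 - <<'E'
from h import *
O=np.array([548,13.]); a=np.radians(-25.4); xs=np.array([np.cos(a),np.sin(a)]); ys=np.array([-xs[1],xs[0]])
p,d,K,E=load("w5"); W=cloud(d,K,E)[d>0]; S=np.c_[(W[:,:2]-O)@np.c_[xs,ys],W[:,2]]
for y in (-120,-112,-90,-60,60,90,112,120):
    Q=S[(abs(S[:,1]-y)<4)&(abs(S[:,0])<9)&(abs(S[:,2]-142)<12)]
    if len(Q)>3: print(y,len(Q),"rod top z",np.percentile(Q[:,2],90).round(1),"x",np.median(Q[:,0]).round(1))
Q=S[(abs(S[:,1])<40)&(abs(S[:,0])<25)&(S[:,2]>180)&(S[:,2]<200)]; print("plate",np.median(Q,0).round(1))
E
python3 st.py
```

```text
[548.7  17.2 318. ] [ 0.844  0.537 -0.001 -0.001] cam [577.  77. 460.]
-120 62 rod top z 146.8 x -1.6
-112 64 rod top z 146.7 x -1.1
-90 67 rod top z 146.2 x -1.8
-60 63 rod top z 145.7 x -0.9
60 82 rod top z 144.2 x -0.9
90 99 rod top z 144.1 x -1.1
112 123 rod top z 143.4 x -1.2
120 101 rod top z 143.5 x -1.3
plate [ -1.4   0.5 191.1]
t 20.4833
position [548.784  17.234 318.189]
force [ 0.198 -0.39   0.731]
torque [-0.027 -0.    -0.055]
```

View pics/w5.png

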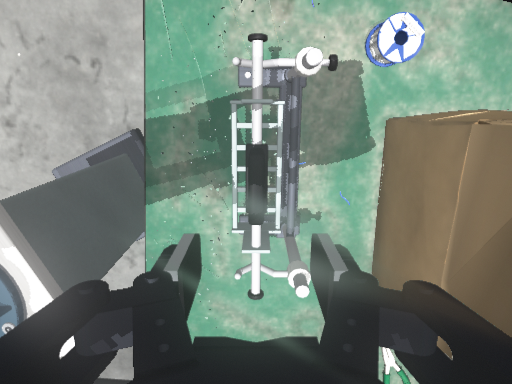

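The rack hangs in both hooks, with the rod at (257,65) and (256,275). The fingers are clear and the rack is at rest.

```bash
python3 -c "
from bench import env
print(env.hand_in())"
```

```text
the job is handed in; nothing more can be done
None
```

The rack is hanging by its cross rod on both hooks, let go, and I handed the job in at about 20.5 s. No verdict was reported.

- **First press:** I gripped the plate, lifted the rack clear, lowered it onto the hooks and held about 12–14 N for roughly a second. The right hook took most of that. My estimates for the left hook disagreed: about 3 N from the wrist moment, and possibly near zero from the measured rod heights.
- **Second press:** Because of that doubt I let go, gripped the plate again with the rack lying at the hooks' own tilt, and pressed again. This gave about 11 N in all with almost no roll moment, so roughly 5.5 N per hook. I held it for more than 0.4 s and then released.
- **Final position:** The rod middle is about 1 mm off the hook line front to back and about 140 mm above the bench. The right end sits about 3 mm higher than the left, a tilt of under 1°.
- **Gripper:** It is well above the rack and touching nothing.
- **Bystanders:** The carry path stayed well away from the flux bottle, tape roll and solder spool, and the wrist force never suggested a knock. The spool stands upright in the last picture. I did not re-measure any of the three at the end.

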